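# Reset the bench switch behind its push-push hatch

### The job

Switch the bench's power box back on: push its blue hatch in until the touch latch lets go and the hatch springs fully open, flip the red-knobbed switch inside all the way over to the green side, then swing the hatch down and push it in again until it latches shut. Press gently, with no more than about 2 kg of force (20 N) anywhere on the box, and leave the other things on the bench where they are.

Things in the scene. Friction and masses are not known exactly. Their poses are not given: they have to be found in the camera images.
- switch_box: white steel box bolted to the bench, 190 (x) by 230 (y) by 120 mm high; origin at the centre of its underside, z up, yaw up to 20 degrees. Opening in its top: x -73 to +71, y -89 to +89 mm; inner floor at height 20 mm. A blue hatch fills the opening flush with the top; under it, on the floor at x -38, y +20, stands the switch
- hatch (a joint): angle (rad) of the blue hatch, a plate 134 long (hinge to free edge) by 170 wide by 8 mm, 0.25 kg: 0 latched, flush; positive rising; 1.3 fully open, leaning to the robot; negative pushed in below flush. A spring opens it, pushing up with about 4 N at the yellow disc when shut; swinging it down takes 2 to 4 N square to its face
- hatch_hinge (a point): middle of the hatch's hinge line, which runs along the box's y at the edge far from the robot: box x +68, y 0, height 116 mm (mid-thickness of the hatch)
- latch (a point): push-push latch under the hatch's free edge (in a slot in the front wall, box x -91 to -65, y -75 to -45). Push the hatch to the end stop and let go: shut, it springs open in 1 s; open, it stays shut at 0. Hidden stroke below flush at the disc varies by box: 6 to 17 mm to free, 3 to 14 to latch. 2 mm short does nothing; at the stop force climbs from 4 N by about 15 N per mm: 10 to 13 N is enough
- hatch_pad (a point): centre of the yellow disc (28 mm across) on top of the hatch, where to push: 113 mm from the hinge line, 22 mm from the free edge, midway across; it moves with the hatch
- toggle (a joint): angle of the switch (rad): 0 to 0.12 is off (leaning to the box's -y, over the red mark), 0.8 is fully on, against a firm rubber stop (leaning to the box's +y, over the green mark). It pivots about the box's x axis at x -38, y +20, height 42 mm, moves against about 1.5 N of friction at the knob and stays where it is left
- toggle_tip (a point): centre of the switch's red ball knob, 26 mm across, on a 10 mm stem, 42 mm from the pivot; off, it lies about 16 mm to the -y side of the pivot at height 81 mm, and on, as far to the +y side. Shut, the hatch clears it
- spray_can: loose green can, 56 mm across, 130 mm high, standing beside the box; origin at the centre of its underside. Leave alone
- paint_jar: loose amber jar, 72 mm across, 85 mm high, beside the box; origin at the centre of its underside. Leave alone
- cutting_disc: loose dark cutting disc lying flat, 115 mm across, 8 mm thick, beside the box; origin at the centre of its underside. Leave alone
- angle_offcut: loose piece of steel angle, 90 by 45 by 46 mm high, beside the box; origin at the centre of its underside. Leave alone

How it is judged:
By the outcome, as a careful person would: the job done as asked, in the order asked, and still so for the second after the job is handed in, with the robot touching nothing.
It also fails if it takes over 67 s, if anything falls off the work surface, if the arm or the gripper's body presses on something with over 40 N, if the wrist force passes 120 N, or if a joint passes its speed limit or range.

### The arm

A 6-joint arm with a two-finger parallel gripper is mounted at the origin on the work surface. World frame = base frame: x ahead of the robot, y to its left, z up, the work surface at z = 0. Lengths are in m, angles in rad, forces in N, time in s.
With the tool pointing down it reaches from about 0.35 to 0.975 m from the base axis. Payload 4.9 kg.
Tool frame: the origin (TCP) lies midway between the tips of the shut fingers; the grasp point (between the pads) lies 19 mm behind it (manip.grip_point_offset is the distance from the TCP to the grasp point, in m); z points along the fingers, y is the direction in which the jaws open and shut (so a half turn about z gives the same grasp; the last joint's range is limited). The gripper opens to 85 mm and grips with 20 to 120 N. Pads are 22 mm wide; open, the fingers measure 114 mm over their backs; the gripper's body (76 mm by 85 mm) begins 54 mm behind the grasp point. The pads swing forward as they close: fully open they stand 13 mm farther back than shut.
Start: joints at [-1.308, 0.053, 1.613, -0, 1.476, -0.119], TCP at [0.233, -0.58, 0.231] pointing down, gripper open.
Joint ranges: [-3.01, 3.01], [-1.01, 2.22], [0.06, 2.58], [-1.02, 4.17], [0.09, 2.62], [-3.14, 3.14]. Speed limits (rad/s): [2.57, 2.57, 3.14, 3.14, 3.14, 3.14].

### API

Orientations are given as a unit quaternion [w, x, y, z].
In Python, from plant import manip gives the robot as it stands. The module is installed in compiled form; this text tells all that it offers.
- The arm moves only by the tool send_rows, never from a script. Its argument "steps" is a list of rows, each a list of 6 numbers: the shift along the tool's x, y, z in m, then the turn, a rotation vector about the tool's x, y, z in degrees. In form: [[dx, dy, dz, wx, wy, wz], ...]. A call has 1 to 8 rows; each row shifts and turns the commanded pose from where the row before left it, along the tool's axes as they then stand; what a row does not reach is not made up. A row lasts 1/8 s, in which the tool goes at most 62.5 mm and 10.7 degrees, less where a joint would pass 70% of its speed; a pose out of reach is approached as far as the arm can. A call is refused whole if a number of a shift passes 0.0625 or a number of a turn 10.7, either way. A call with a gripper value outside its range is refused whole. "grip" is the opening, from 0 (shut) to 1 (fully open), set as the call begins (left out, the last holds). The fingers move at their own pace and stop on an object; the grip force is fixed at half the most. Time passes only in rows, so rows that do not move let the fingers close. It gives the time, the measured TCP pose, the force and the opening at its end, in the units of the state.
- manip.state(): the state, without advancing time (a new reading comes with each control period).
- manip.grab_frame(name): name is "scene" or "top"; returns the picture (384x512x3 uint8, blue, green, red); there is no depth.
- manip.get_calibration(name): a dict with "K" (3x3 intrinsics, pixels), "distortion" ([k1, k2, p1, p2, k3] as OpenCV has them; the pictures are not rectified), "R" (3x3) and "t" (3): a world point X has camera coordinates R X + t. Camera axes: x right, y down, z forward; pixel columns grow to the right and rows downward; lengths in m; the calibration is good to about 2 mm. A picture is of the moment at which its call begins. get_calibration takes no time and is no camera call.
- manip.job_done(): hands the job in, once; it reports no verdict.
The state is a dict: "time": time; "joint_pos": joint angles; "joint_vel": joint speeds; "joint_efforts": joint torques, N m; "tool_pos": TCP position; "tool_rot": TCP orientation; "contact_force": force on the tool from outside, world axes, zero at the start; "ft_torque": the same for the moment, N m; "gripper_width": opening from 0.0 (shut) to 1.0 (fully open).
Only numpy, scipy, OpenCV 4.12 (cv2) and the standard library are available. Lean on these libraries where they do the work, as an engineer would, in place of code of your own. Each camera call takes 0.05 s, during which the arm holds its last target.

## Working session

There is one attempt and no reset: what is moved stays moved. The work goes in short steps, Python scripts to look and compute and a tool call to move; the robot and the scene stay as the last step left them, time stands still between calls to the robot, and variables do not carry over. Pictures are saved under pics/ and viewed, and the job is handed in when it is done.

Besides the shell and the picture viewer there is one more tool, called after ">>>" as name(argument=value, ...), one argument or row to a line, values as JSON. send_rows: Moves the arm, as the interface text tells. Its arguments: {"type":"object","properties":{"steps":{"type":"array"},"grip":{"type":"number"}},"required":["steps"]}

```bash
mkdir -p pics; python3 - <<'E'
from plant import manip
import cv2,numpy as np
for n in("scene","top"):
    im=manip.grab_frame(n);cv2.imwrite(f"pics/{n}0.png",im)
    c=manip.get_calibration(n);print(n,{k:np.round(v,4).tolist() for k,v in c.items()})
print(manip.state(),manip.grip_point_offset)
E
```

```text
scene {'K': [[405.7113, 0.0, 257.6034], [0.0, 405.7113, 190.019], [0.0, 0.0, 1.0]], 'distortion': [-0.0598, 0.0, 0.0, 0.0, 0.0], 'R': [[-0.1051, 0.9944, -0.0123], [0.843, 0.0825, -0.5316], [-0.5276, -0.0662, -0.8469]], 't': [0.0064, -0.4589, 1.4537]}
top {'K': [[420.9679, 0.0, 267.5202], [0.0, 420.9679, 188.2468], [0.0, 0.0, 1.0]], 'distortion': [-0.0949, 0.0, 0.0, 0.0, 0.0], 'R': [[-0.0236, -0.9997, -0.0009], [-0.9915, 0.0235, -0.1277], [0.1276, -0.0021, -0.9918]], 't': [0.0537, 0.5994, 1.1116]}
{'time': 0.1, 'joint_pos': array([-1.30797546e+00,  5.32917306e-02,  1.61415884e+00,  1.78941792e-05,
        1.47599150e+00, -1.19014011e-01]), 'joint_vel': array([-0.00034618, -0.00124082, -0.00346003,  0.00050541, -0.00140486,
       -0.0010735 ]), 'joint_efforts': array([ 4.49113586e-04, -3.94904172e+01, -3.71362674e+01, -1.58910980e-04,
        3.84447689e-03, -2.40345930e-07]), 'tool_pos': array([ 0.23273991, -0.57944431,  0.23018412]), 'tool_rot': array([-9.22958660e-04,  9.81830298e-01,  1.89758823e-01, -5.75493002e-05]), 'contact_force': array([-0.48282505, -0.34379149, -0.67675849]), 'ft_torque': array([ 0.01403992, -0.02799021,  0.02145911]), 'gripper_width': 0.9991722445624931} 0.0187
```

View pics/scene0.png

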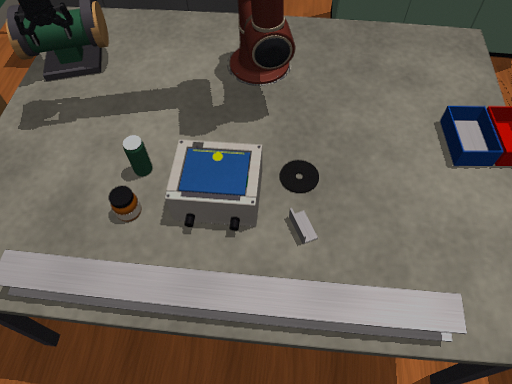

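View pics/top0.png

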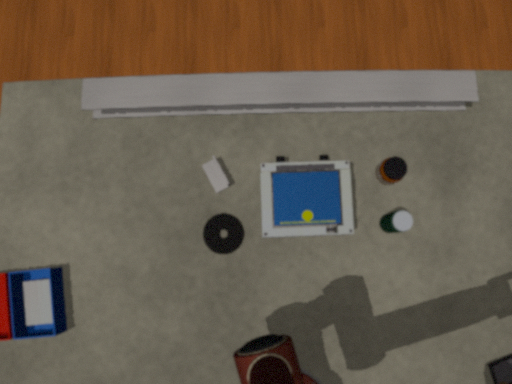

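The scene picture shows the blue hatch around (215,172) with the yellow disc at (217,156). In the top picture the hatch is around (307,197) and the disc at (307,216). The can and jar are on the -y side of the box, the cutting disc and angle on the +y side.

```bash
cat > h.py <<'E'
from plant import manip
import cv2,numpy as np
from scipy.spatial.transform import Rotation as Rot
def ray(n,uv,z):
    c=manip.get_calibration(n);K=np.array(c["K"]);R=np.array(c["R"]);t=np.array(c["t"])
    p=cv2.undistortPoints(np.array(uv,float).reshape(-1,1,2),K,np.array(c["distortion"])).reshape(-1,2)
    d=np.c_[p,np.ones(len(p))]@R; C=-R.T@t
    return C+d*((z-C[2])/d[:,2])[:,None]
def proj(n,X):
    c=manip.get_calibration(n)
    R=np.array(c["R"]);return cv2.projectPoints(np.array(X,float).reshape(-1,1,3),cv2.Rodrigues(R)[0],np.array(c["t"]),np.array(c["K"]),np.array(c["distortion"]))[0].reshape(-1,2)
def rot(s=None):
    q=(s or manip.state())["tool_rot"];return Rot.from_quat([q[1],q[2],q[3],q[0]])
def mask(im,lo,hi):
    return cv2.inRange(cv2.cvtColor(im,cv2.COLOR_BGR2HSV),lo,hi)
def big(m):
    c,_=cv2.findContours(m,cv2.RETR_EXTERNAL,cv2.CHAIN_APPROX_NONE);return max(c,key=cv2.contourArea)
E
python3 - <<'E'
from h import *
for n,roi in(("scene",(160,130,270,240)),("top",(255,150,360,245))):
    im=cv2.imread(f"pics/{n}0.png");x0,y0,x1,y1=roi
    k=np.zeros(im.shape[:2],np.uint8);k[y0:y1,x0:x1]=255
    y=big(mask(im,(22,120,100),(35,255,255))&k);M=cv2.moments(y);c=(M['m10']/M['m00'],M['m01']/M['m00'])
    print(n,"disc",c,cv2.contourArea(y),ray(n,[c],.12)[0])
    b=big(cv2.morphologyEx(mask(im,(100,120,60),(125,255,255))&k,cv2.MORPH_CLOSE,np.ones((5,5))))
    P=ray(n,b.reshape(-1,2),.12)[:,:2].astype(np.float32)
    print(" hatch",cv2.minAreaRect(P),cv2.minAreaRect(b))
    w=mask(im,(0,0,165),(180,40,255))&k
    w=big(w);P=ray(n,w.reshape(-1,2),.12)[:,:2].astype(np.float32);print(" white",cv2.minAreaRect(P))
    cv2.imwrite(f"pics/{n}0z.png",cv2.resize(im[y0-20:y1+20,x0-20:x1+20],None,fx=4,fy=4,interpolation=cv2.INTER_CUBIC))
E
```

```text
scene disc (217.28160919540227, 155.93678160919538) 58.0 [ 0.51774304 -0.0585788   0.12      ]
 hatch ((0.5650532841682434, -0.0576394721865654), (0.1359407901763916, 0.16987518966197968), 0.6434172987937927) ((214.06272888183594, 171.09056091308594), (67.90766143798828, 43.10450744628906), 3.945185899734497)
 white ((0.55097895860672, -0.023128896951675415), (0.16237877309322357, 0.1575075387954712), 0.7560592889785767)
top disc (307.07565011820327, 215.7399527186761) 70.5 [ 0.51787244 -0.05825385  0.12      ]
 hatch ((0.5649195313453674, -0.05748123675584793), (0.13200734555721283, 0.16836024820804596), 0.7498182654380798) ((306.1719970703125, 197.31527709960938), (51.752716064453125, 66.70746612548828), 87.95458984375)Traceback (most recent call last):
  File "<stdin>", line 11, in <module>
  File "h.py", line 17, in big
    c,_=cv2.findContours(m,cv2.RETR_EXTERNAL,cv2.CHAIN_APPROX_NONE);return max(c,key=cv2.contourArea)
                                                                           ~~~^^^^^^^^^^^^^^^^^^^^^^^
ValueError: max() iterable argument is empty
```

View pics/scene0z.png

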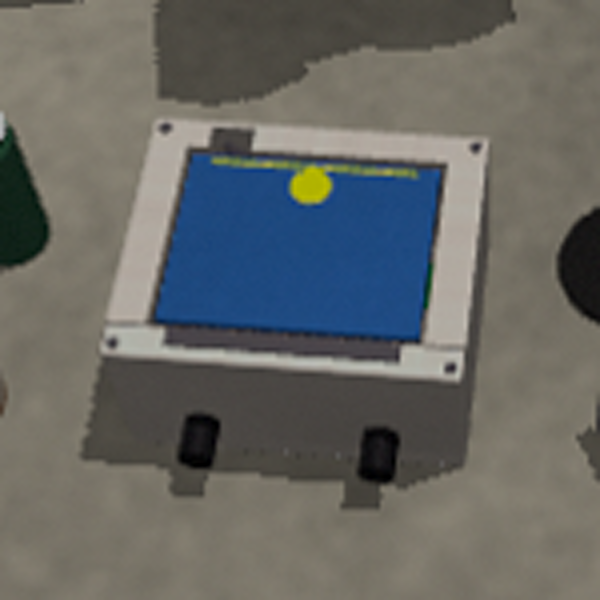

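Both views agree to within about 1 mm: disc at (0.518, -0.058, 0.12), hatch 134 x 169 mm, yaw about 0.8°. That puts the box origin near (0.5635, -0.058). First I square the tool up with the box and rise.

>>> send_rows(
  steps=[
    [0,0,-0.02,0,0,7],
    [0,0,-0.02,0,0,7],
    [0,0,0,0,0,7],
    [0,0,0,0,0,0],
  ],
  grip=0,
)

```text
time: 0.6
tool_pos: [0.2328, -0.5798, 0.2709]
tool_rot: [-0.0, 1.0, 0.008, -0.0]
contact_force: [-0.1, 0.1, 0.3]
gripper_width: 0.148
```

```bash
cat >> h.py <<'E'
YAW=np.radians(0.8); ORG=np.array([.5635,-.058,0])
RB=Rot.from_euler('z',YAW)
def b2w(p): return ORG+RB.apply(p)
def w2b(p): return RB.inv().apply(np.array(p)-ORG)
def tgt(tilt=0): # tilt deg about box y; + = tool top leans to the robot (tip points away)
    return RB*Rot.from_euler('y',-tilt,degrees=True)*Rot.from_euler('x',180,degrees=True)
def go(pb,tilt=0):
    s=manip.state();R=rot(s);print("t",round(s["time"],2),"box pos mm",np.round(w2b(s["tool_pos"])*1000,1),"F",np.round(s["contact_force"],1),"w",round(s["gripper_width"],2))
    d=R.inv().apply(b2w(np.array(pb)/1000)-s["tool_pos"]);r=(R.inv()*tgt(tilt)).as_rotvec(degrees=True)
    print("tool shift mm",np.round(d*1000,1),"turn",np.round(r,2),"q",np.round(s["joint_pos"],2))
E
python3 -c "
from h import *
go([-45,0,160])"
```

```text
t 0.6 box pos mm [-337.9 -517.1  270.9] F [-0.1  0.1  0.3] w 0.15
tool shift mm [ 294.4 -516.2  111.2] turn [-0.03  0.01  0.16] q [-1.31  0.03  1.57  0.    1.54  0.25]
```

>>> send_rows(
  steps=[
    [0.029,-0.052,0,0,0,0],
    [0.029,-0.052,0,0,0,0],
    [0.029,-0.052,0,0,0,0],
    [0.029,-0.052,0,0,0,0],
    [0.029,-0.052,0,0,0,0],
    [0.029,-0.052,0,0,0,0],
    [0.029,-0.052,0,0,0,0],
    [0.029,-0.052,0,0,0,0],
  ],
)

```text
time: 1.6
tool_pos: [0.4588, -0.1585, 0.2707]
tool_rot: [-0.0, 1.0, 0.009, -0.0]
contact_force: [-0.1, -0.3, 0.4]
gripper_width: 0.002
```

>>> send_rows(
  steps=[
    [0.03,-0.05,0.02,0,0,0],
    [0.03,-0.05,0.04,0,0,0],
    [0,0,0.02,0,0,0],
    [0,0,0.01,0,0,0],
    [0,0,0,0,0,0],
  ],
)

```text
time: 2.22
tool_pos: [0.5129, -0.0664, 0.1854]
tool_rot: [-0.0, 1.0, 0.007, -0.001]
contact_force: [-1.2, -0.7, 0.1]
gripper_width: -0.002
```

```bash
python3 -c "
from h import *
go([-45,0,140])
for n in ('scene','top'): cv2.imwrite(f'pics/{n}1.png',manip.grab_frame(n))"
```

```text
t 2.23 box pos mm [-50.7  -7.7 185.4] F [-1.2 -0.7  0.1] w -0.0
tool shift mm [ 5.8 -7.7 45.4] turn [-0.01  0.07  0.01] q [-0.27 -0.18  1.91 -0.    1.41  1.28]
```

View pics/scene1.png

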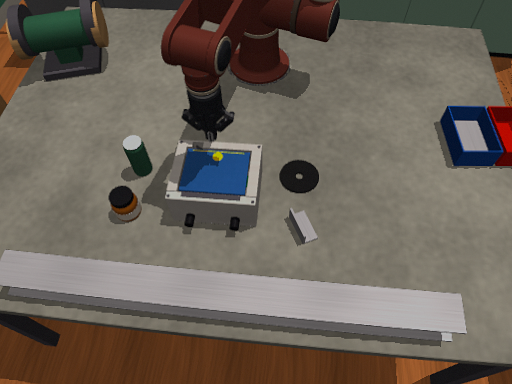

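Fingers closed at about (210,135), just short of the disc at (217,156). Moving over it.

>>> send_rows(
  steps=[
    [0.006,-0.008,0.02,0,0,0],
    [0,0,0.025,0,0,0],
    [0,0,0,0,0,0],
    [0,0,0,0,0,0],
  ],
)

```text
time: 2.82
tool_pos: [0.5202, -0.0581, 0.1427]
tool_rot: [0.0, 1.0, 0.007, 0.001]
contact_force: [0.7, 0.6, 0.2]
gripper_width: -0.004
```

```bash
python3 -c "
from h import *
go([-45,0,122])"
```

```text
t 2.83 box pos mm [-43.3   0.5 142.7] F [0.7 0.6 0.2] w -0.0
tool shift mm [-1.8  0.5 20.7] turn [ 0.04 -0.14  0.03] q [-0.25 -0.12  1.93 -0.    1.33  1.3 ]
```

>>> send_rows(
  steps=[
    [-0.002,0,0.01,0,0,0],
    [0,0,0.008,0,0,0],
    [0,0,0,0,0,0],
    [0,0,0,0,0,0],
  ],
)

```text
time: 3.32
tool_pos: [0.5175, -0.0574, 0.123]
tool_rot: [-0.0, 1.0, 0.008, -0.0]
contact_force: [0.2, 0.0, -0.8]
gripper_width: 0.002
```

>>> send_rows(
  steps=[
    [0,0,0.002,0,0,0],
    [0,0,0.002,0,0,0],
    [0,0,0,0,0,0],
  ],
)

```text
time: 3.7
tool_pos: [0.5177, -0.0574, 0.1194]
tool_rot: [0.0, 1.0, 0.008, 0.0]
contact_force: [-0.2, 0.6, 2.8]
gripper_width: -0.002
```

>>> send_rows(
  steps=[
    [0,0,0.001,0,0,0],
    [0,0,0.001,0,0,0],
    [0,0,0.001,0,0,0],
    [0,0,0,0,0,0],
  ],
)

```text
time: 4.2
tool_pos: [0.5176, -0.0574, 0.116]
tool_rot: [0.0, 1.0, 0.008, 0.0]
contact_force: [0.1, 0.1, 2.6]
gripper_width: 0.003
```

>>> send_rows(
  steps=[
    [0,0,0.0007,0,0,0],
    [0,0,0,0,0,0],
  ],
)

```text
time: 4.45
tool_pos: [0.5176, -0.0574, 0.1153]
tool_rot: [0.0, 1.0, 0.008, 0.0]
contact_force: [0.3, -0.1, 3.4]
gripper_width: 0.002
```

>>> send_rows(
  steps=[
    [0,0,0.0007,0,0,0],
    [0,0,0,0,0,0],
  ],
)

```text
time: 4.7
tool_pos: [0.5176, -0.0574, 0.1146]
tool_rot: [0.0, 1.0, 0.008, 0.0]
contact_force: [-0.8, 0.2, 2.7]
gripper_width: -0.002
```

>>> send_rows(
  steps=[
    [0,0,0.0006,0,0,0],
    [0,0,0,0,0,0],
  ],
)

```text
time: 4.95
tool_pos: [0.5176, -0.0574, 0.114]
tool_rot: [0.0, 1.0, 0.008, 0.0]
contact_force: [1.7, 0.1, 2.8]
gripper_width: 0.0
```

>>> send_rows(
  steps=[
    [0,0,0.0006,0,0,0],
    [0,0,0,0,0,0],
  ],
)

```text
time: 5.2
tool_pos: [0.5176, -0.0574, 0.1134]
tool_rot: [0.0, 1.0, 0.008, 0.0]
contact_force: [1.8, -0.3, 3.4]
gripper_width: 0.0
```

>>> send_rows(
  steps=[
    [0,0,0.0006,0,0,0],
    [0,0,0,0,0,0],
  ],
)

```text
time: 5.45
tool_pos: [0.5176, -0.0574, 0.1128]
tool_rot: [0.0, 1.0, 0.008, 0.0]
contact_force: [2.3, -0.5, 3.4]
gripper_width: 0.0
```

>>> send_rows(
  steps=[
    [0,0,0.0006,0,0,0],
    [0,0,0,0,0,0],
  ],
)

```text
time: 5.7
tool_pos: [0.5176, -0.0574, 0.1122]
tool_rot: [0.0, 1.0, 0.008, 0.0]
contact_force: [3.0, -0.5, 3.6]
gripper_width: -0.002
```

>>> send_rows(
  steps=[
    [0,0,0.0006,0,0,0],
    [0,0,0,0,0,0],
  ],
)

```text
time: 5.95
tool_pos: [0.5176, -0.0574, 0.1116]
tool_rot: [0.0, 1.0, 0.008, 0.0]
contact_force: [3.2, -0.6, 4.4]
gripper_width: -0.003
```

>>> send_rows(
  steps=[
    [0,0,0.0006,0,0,0],
    [0,0,0,0,0,0],
  ],
)

```text
time: 6.2
tool_pos: [0.5176, -0.0574, 0.1111]
tool_rot: [0.0, 1.0, 0.008, 0.0]
contact_force: [2.1, -0.3, 4.8]
gripper_width: -0.002
```

>>> send_rows(
  steps=[
    [0,0,0.0006,0,0,0],
    [0,0,0,0,0,0],
  ],
)

```text
time: 6.45
tool_pos: [0.5176, -0.0574, 0.1105]
tool_rot: [0.0, 1.0, 0.008, 0.0]
contact_force: [2.9, 0.7, 3.6]
gripper_width: -0.004
```

>>> send_rows(
  steps=[
    [0,0,0.0006,0,0,0],
    [0,0,0,0,0,0],
  ],
)

```text
time: 6.7
tool_pos: [0.5175, -0.0574, 0.1098]
tool_rot: [0.0, 1.0, 0.008, 0.0]
contact_force: [2.1, -1.5, 4.3]
gripper_width: 0.003
```

>>> send_rows(
  steps=[
    [0,0,0.0006,0,0,0],
    [0,0,0,0,0,0],
  ],
)

```text
time: 6.95
tool_pos: [0.5174, -0.0574, 0.1091]
tool_rot: [-0.0, 1.0, 0.008, -0.0]
contact_force: [3.4, -0.1, 3.5]
gripper_width: 0.005
```

>>> send_rows(
  steps=[
    [0,0,0.0006,0,0,0],
    [0,0,0,0,0,0],
  ],
)

```text
time: 7.2
tool_pos: [0.5173, -0.0574, 0.1084]
tool_rot: [-0.0, 1.0, 0.008, -0.0]
contact_force: [2.7, -0.2, 4.6]
gripper_width: 0.0
```

>>> send_rows(
  steps=[
    [0,0,0.0006,0,0,0],
    [0,0,0,0,0,0],
  ],
)

```text
time: 7.45
tool_pos: [0.5174, -0.0574, 0.108]
tool_rot: [-0.0, 1.0, 0.008, -0.0]
contact_force: [2.2, -0.8, 5.9]
gripper_width: -0.001
```

>>> send_rows(
  steps=[
    [0,0,0.0004,0,0,0],
    [0,0,0,0,0,0],
  ],
)

```text
time: 7.7
tool_pos: [0.5174, -0.0574, 0.1078]
tool_rot: [-0.0, 1.0, 0.008, -0.0]
contact_force: [1.3, 0.5, 6.5]
gripper_width: -0.006
```

>>> send_rows(
  steps=[
    [0,0,0.0004,0,0,0],
    [0,0,0,0,0,0],
  ],
)

```text
time: 7.95
tool_pos: [0.5175, -0.0574, 0.1077]
tool_rot: [-0.0, 1.0, 0.008, -0.0]
contact_force: [1.6, 0.5, 6.3]
gripper_width: 0.0
```

>>> send_rows(
  steps=[
    [0,0,0.0005,0,0,0],
    [0,0,0,0,0,0],
  ],
)

```text
time: 8.2
tool_pos: [0.5175, -0.0574, 0.1075]
tool_rot: [0.0, 1.0, 0.008, -0.0]
contact_force: [-0.1, 0.3, 8.5]
gripper_width: 0.001
```

>>> send_rows(
  steps=[
    [0,0,0.0005,0,0,0],
    [0,0,0,0,0,0],
  ],
)

```text
time: 8.45
tool_pos: [0.5175, -0.0574, 0.1073]
tool_rot: [0.0, 1.0, 0.008, -0.0]
contact_force: [-0.5, 0.4, 9.4]
gripper_width: -0.002
```

>>> send_rows(
  steps=[
    [0,0,0.0006,0,0,0],
    [0,0,0,0,0,0],
  ],
)

```text
time: 8.7
tool_pos: [0.5176, -0.0574, 0.1071]
tool_rot: [0.0, 1.0, 0.008, -0.0]
contact_force: [-1.8, 0.0, 11.2]
gripper_width: -0.0
```

Reading 11 N with the hatch against the stop, 13 mm below flush. Releasing: up, then back toward the robot, clear of the hatch's swing.

>>> send_rows(
  steps=[
    [0,0,-0.02,0,0,0],
    [-0.03,0,-0.04,0,0,0],
    [-0.05,0,-0.05,0,0,0],
    [-0.05,0,-0.05,0,0,0],
    [0,0,0,0,0,0],
    [0,0,0,0,0,0],
    [0,0,0,0,0,0],
    [0,0,0,0,0,0],
  ],
)

```text
time: 9.7
tool_pos: [0.3987, -0.0589, 0.2519]
tool_rot: [-0.001, 1.0, 0.008, -0.002]
contact_force: [0.5, 0.2, -0.9]
gripper_width: 0.002
```

```bash
python3 -c "
from h import *
a=[manip.grab_frame(n) for n in ('scene','top')]
for n,i in zip(('scene','top'),a): cv2.imwrite(f'pics/{n}2.png',i)
cv2.imwrite('pics/z2.png',np.hstack([cv2.resize(a[0][80:240,120:300],(400,356),interpolation=2),cv2.resize(a[1][130:290,230:410],(400,356),interpolation=2)]))
go([-45,-30,150],10)"
```

```text
t 9.8 box pos mm [-164.6    1.3  252.7] F [0.6 0.3 0.9] w -0.0
tool shift mm [119.8  31.6 102.3] turn [-0.07 10.16  0.08] q [-0.33 -0.53  2.07  0.    1.61  1.22]
```

View pics/z2.png

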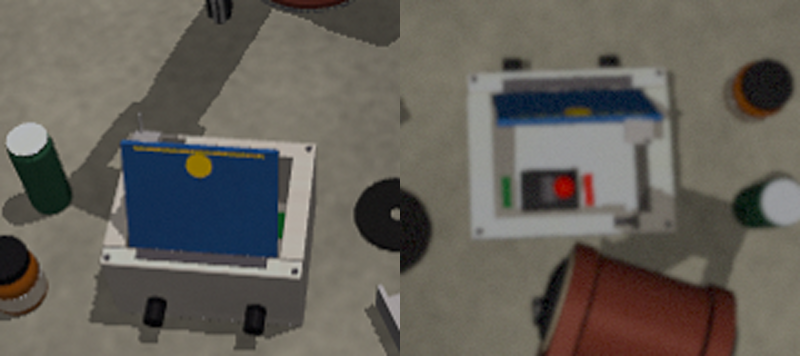

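The hatch is fully open in both halves of the picture. The red knob shows at about (304,214) in the top frame, on the red (-y) side. I'll measure it now.

```bash
python3 -c "
from h import *
im=cv2.imread('pics/top2.png');k=np.zeros(im.shape[:2],np.uint8);k[200:228,285:313]=255
hs=cv2.cvtColor(im,cv2.COLOR_BGR2HSV)
m=(cv2.inRange(hs,(0,140,90),(8,255,255))|cv2.inRange(hs,(172,140,90),(180,255,255)))&k
b=big(m);c,r=cv2.minEnclosingCircle(b);print(c,r)
print(w2b(ray('top',[c],.083)[0])*1000)
# all candidate blobs
for q in cv2.findContours(m,0,1)[0]: print(cv2.boundingRect(q))
b=big(cv2.morphologyEx(mask(im,(100,120,40),(125,255,255))&np.pad(np.ones((110,110),np.uint8)*255,((140,134),(250,152))),cv2.MORPH_CLOSE,np.ones((3,3))))
print('hatch blue',cv2.boundingRect(b))
for th in (1.2,1.3): print(proj('top',[b2w(np.array([68-135*np.cos(th),y,116+135*np.sin(th)])/1000) for y in(-85,85)]))
"
```

```text
(303.3260803222656, 213.8913116455078) 4.721556663513184
[-38.23868306   6.40063939  83.        ]
(299, 210, 9, 9)
hatch blue (273, 171, 74, 15)
[[348.35373148 182.20363218]
 [273.09201166 185.00107053]]
[[348.3554098  176.30622487]
 [272.89106566 179.08601147]]
```

>>> send_rows(
  steps=[
    [0,0,0,0,10,0],
    [0.03,0.01,0,0,0,0],
    [0.03,0.01,0,0,0,0],
    [0.03,0.012,0,0,0,0],
    [0,0,0,0,0,0],
    [0,0,0,0,0,0],
  ],
)

```text
time: 10.55
tool_pos: [0.4877, -0.0896, 0.2688]
tool_rot: [-0.001, 0.996, 0.008, 0.086]
contact_force: [-0.7, 0.2, -0.6]
gripper_width: 0.004
```

```bash
python3 -c "
from h import *
go([-42,-31,140],10);go([-42,-31,73],10)"
```

```text
t 10.55 box pos mm [-76.2 -30.5 268.8] F [-0.7  0.2 -0.6] w 0.0
tool shift mm [ 11.5   0.6 132.8] turn [-0.06  0.1   0.08] q [-0.37 -0.41  1.96  0.07  1.43  1.18]
t 10.55 box pos mm [-76.2 -30.5 268.8] F [-0.7  0.2 -0.6] w 0.0
tool shift mm [  0.    0.7 198.8] turn [-0.06  0.1   0.08] q [-0.37 -0.41  1.96  0.07  1.43  1.18]
```

>>> send_rows(
  steps=[
    [0.002,0.001,0.05,0,0,0],
    [0,0,0.05,0,0,0],
    [0,0,0.03,0,0,0],
    [0,0,0,0,0,0],
    [0,0,0,0,0,0],
  ],
)

```text
time: 11.18
tool_pos: [0.5132, -0.0906, 0.1436]
tool_rot: [-0.0, 0.996, 0.008, 0.088]
contact_force: [-0.3, -0.0, -0.5]
gripper_width: 0.001
```

```bash
python3 -c "
from h import *
a=[manip.grab_frame(n) for n in ('scene','top')]
cv2.imwrite('pics/z3.png',np.hstack([cv2.resize(a[0][80:240,120:300],(400,356),interpolation=2),cv2.resize(a[1][130:290,230:410],(400,356),interpolation=2)]))
go([-42,-31,73],10)"
```

```text
t 11.28 box pos mm [-50.2 -32.1 144.4] F [0.8 0.7 0. ] w 0.0
tool shift mm [-4.6 -1.2 71.8] turn [ 0.07 -0.22  0.09] q [-0.35 -0.25  2.05  0.07  1.18  1.18]
```

View pics/z3.png

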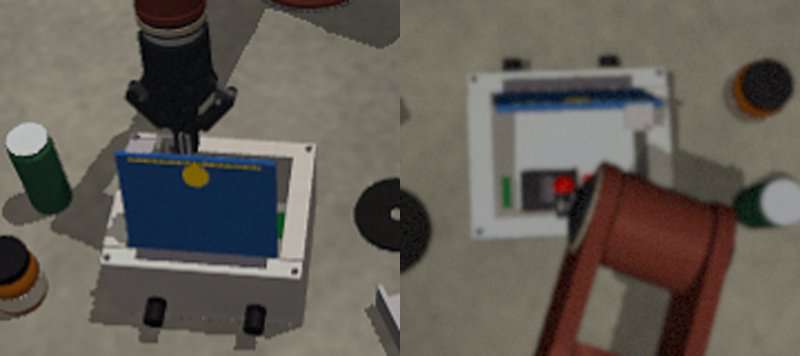

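The hatch is upright at its stop. The gripper is on the robot side of it, and the knob, at about (565,187), is still off to the finger's +y side. Descending beside the knob.

>>> send_rows(
  steps=[
    [0,0,0.03,0,0,0],
    [0,0,0.02,0,0,0],
    [0,0,0.01,0,0,0],
    [0,0,0.01,0,0,0],
    [0,0,0,0,0,0],
    [0,0,0,0,0,0],
  ],
)

```text
time: 12.02
tool_pos: [0.5254, -0.0905, 0.0738]
tool_rot: [-0.0, 0.996, 0.008, 0.088]
contact_force: [0.4, 0.1, 0.1]
gripper_width: -0.001
```

```bash
python3 -c "
from h import *
go([-40,5,73],10)"
```

```text
t 12.03 box pos mm [-38.6 -31.9  73.8] F [0.4 0.1 0.1] w -0.0
tool shift mm [ -1.5 -36.9   0.5] turn [ 0.01 -0.07  0.08] q [-0.34 -0.13  2.07  0.07  1.03  1.18]
```

>>> send_rows(
  steps=[
    [0,-0.005,0,0,0,0],
    [0,-0.005,0,0,0,0],
    [0,-0.004,0,0,0,0],
    [0,-0.004,0,0,0,0],
    [0,0,0,0,0,0],
  ],
)

```text
time: 12.65
tool_pos: [0.5256, -0.0729, 0.0744]
tool_rot: [0.0, 0.996, 0.008, 0.088]
contact_force: [-2.0, -3.7, 4.3]
gripper_width: 0.004
```

>>> send_rows(
  steps=[
    [0,-0.003,0,0,0,0],
    [0,-0.003,0,0,0,0],
    [0,0,0,0,0,0],
  ],
)

```text
time: 13.02
tool_pos: [0.5247, -0.0661, 0.0731]
tool_rot: [-0.001, 0.996, 0.008, 0.087]
contact_force: [1.5, -3.8, 1.9]
gripper_width: -0.002
```

>>> send_rows(
  steps=[
    [0,-0.003,0,0,0,0],
    [0,-0.003,0,0,0,0],
    [0,0,0,0,0,0],
  ],
)

```text
time: 13.4
tool_pos: [0.5239, -0.0596, 0.0724]
tool_rot: [-0.001, 0.996, 0.008, 0.087]
contact_force: [0.1, 0.5, 0.6]
gripper_width: 0.002
```

>>> send_rows(
  steps=[
    [0,-0.002,0,0,0,0],
    [0,-0.002,0,0,0,0],
    [0,0,0,0,0,0],
  ],
)

```text
time: 13.78
tool_pos: [0.5241, -0.056, 0.0727]
tool_rot: [-0.001, 0.996, 0.008, 0.087]
contact_force: [-0.3, -0.6, 0.9]
gripper_width: 0.003
```

```bash
python3 -c "
from h import *
a=[manip.grab_frame(n) for n in ('scene','top')]
cv2.imwrite('pics/z4.png',np.hstack([cv2.resize(a[0][90:220,140:270],(400,400),interpolation=2),cv2.resize(a[1][160:260,250:350],(400,400),interpolation=2)]))
go([-40,8,73],10)"
```

```text
t 13.88 box pos mm [-39.3   2.5  72.7] F [-0.4 -0.1  0.9] w -0.0
tool shift mm [-0.6 -5.5 -0.4] turn [-0.04  0.03  0.07] q [-0.27 -0.14  2.08  0.06  1.03  1.26]
```

View pics/z4.png

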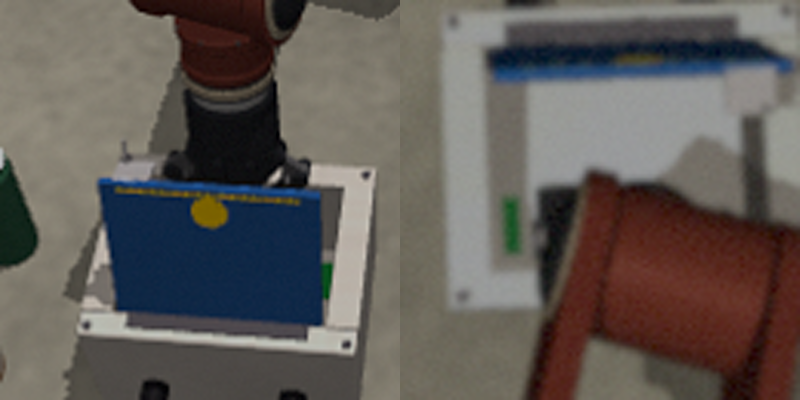

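The arm hides the knob here, so I'll carry on gently and go by force.

>>> send_rows(
  steps=[
    [0,-0.0015,0,0,0,0],
    [0,-0.0015,0,0,0,0],
  ],
)

```text
time: 14.12
tool_pos: [0.5242, -0.0533, 0.0729]
tool_rot: [-0.001, 0.996, 0.008, 0.087]
contact_force: [-1.6, -1.7, 0.4]
gripper_width: 0.002
```

>>> send_rows(
  steps=[
    [0,-0.0015,0,0,0,0],
    [0,0,0,0,0,0],
  ],
)

```text
time: 14.38
tool_pos: [0.5243, -0.0516, 0.0729]
tool_rot: [-0.001, 0.996, 0.008, 0.087]
contact_force: [-0.2, -1.1, 0.6]
gripper_width: 0.001
```

>>> send_rows(
  steps=[
    [0,-0.001,0,0,0,0],
    [0,0,0,0,0,0],
  ],
)

```text
time: 14.62
tool_pos: [0.5243, -0.0507, 0.0729]
tool_rot: [-0.001, 0.996, 0.008, 0.087]
contact_force: [0.5, -1.5, 0.8]
gripper_width: -0.002
```

>>> send_rows(
  steps=[
    [0,-0.001,0,0,0,0],
    [0,-0.001,0,0,0,0],
    [0,0,0,0,0,0],
  ],
)

```text
time: 15.0
tool_pos: [0.5242, -0.0487, 0.0729]
tool_rot: [-0.001, 0.996, 0.008, 0.087]
contact_force: [0.0, -1.7, 0.1]
gripper_width: -0.001
```

>>> send_rows(
  steps=[
    [0,-0.001,0,0,0,0],
    [0,-0.001,0,0,0,0],
    [0,0,0,0,0,0],
  ],
)

```text
time: 15.38
tool_pos: [0.5242, -0.0466, 0.0729]
tool_rot: [-0.001, 0.996, 0.008, 0.087]
contact_force: [-0.2, -0.8, -0.2]
gripper_width: 0.002
```

>>> send_rows(
  steps=[
    [0,-0.001,0,0,0,0],
    [0,-0.001,0,0,0,0],
    [0,0,0,0,0,0],
  ],
)

```text
time: 15.75
tool_pos: [0.5242, -0.046, 0.0729]
tool_rot: [0.001, 0.996, 0.008, 0.087]
contact_force: [-0.8, -7.0, -2.1]
gripper_width: 0.003
```

>>> send_rows(
  steps=[
    [0,-0.001,0,0,0,0],
    [0,0,0,0,0,0],
  ],
)

```text
time: 16.0
tool_pos: [0.5242, -0.0459, 0.0729]
tool_rot: [0.002, 0.996, 0.008, 0.087]
contact_force: [-0.1, -9.5, -2.2]
gripper_width: 0.001
```

Firm stop at about 9.5 N. Backing off, lifting out, and checking the knob.

>>> send_rows(
  steps=[
    [0,0.006,0,0,0,0],
    [0,0.01,0,0,0,0],
    [0,0.006,-0.03,0,0,0],
    [0,0,-0.06,0,0,0],
    [0,0,-0.06,0,0,0],
    [-0.03,0,-0.05,0,0,0],
    [-0.05,0,-0.03,0,0,0],
    [-0.03,0,0,0,0,0],
  ],
)

```text
time: 17.0
tool_pos: [0.3758, -0.0683, 0.284]
tool_rot: [0.0, 0.996, 0.008, 0.09]
contact_force: [0.1, 0.6, -0.5]
gripper_width: 0.001
```

```bash
python3 -c "
from h import *
a=[manip.grab_frame(n) for n in ('scene','top')]
cv2.imwrite('pics/z5.png',np.hstack([cv2.resize(a[0][60:240,120:300],(400,400),interpolation=2),cv2.resize(a[1][160:260,250:350],(400,400),interpolation=2)]))
im=a[1];k=np.zeros(im.shape[:2],np.uint8);k[200:228,275:313]=255
hs=cv2.cvtColor(im,cv2.COLOR_BGR2HSV)
m=(cv2.inRange(hs,(0,140,90),(8,255,255))|cv2.inRange(hs,(172,140,90),(180,255,255)))&k
for q in cv2.findContours(m,0,1)[0]:
  c,r=cv2.minEnclosingCircle(q);print(c,r,w2b(ray('top',[c],.083)[0])*1000)
go([75,0,300],0)"
```

```text
(291.6363525390625, 214.27272033691406) 4.6931610107421875 [-38.06181299  36.92128174  83.        ]
t 17.1 box pos mm [-188.6   -7.5  281. ] F [ 0.5 -0.3 -0.1] w -0.0
tool shift mm [262.8  -7.5  27.7] turn [ 5.000e-02 -1.015e+01  1.000e-02] q [-0.43 -0.76  2.16  0.08  1.58  1.13]
```

View pics/z5.png

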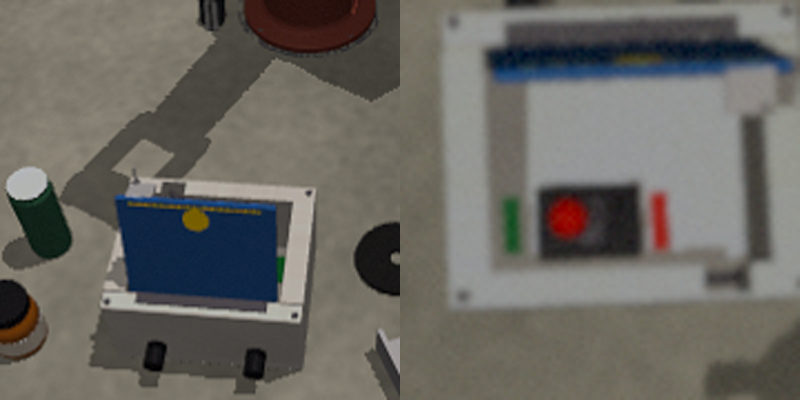

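Knob at box (-38, +37), so the switch is fully on. Straightening the tool and going over the hatch to its far side.

>>> send_rows(
  steps=[
    [0,0,-0.03,0,-10,0],
    [0.04,0,0,0,0,0],
    [0.05,0,0,0,0,0],
    [0.05,-0.007,0,0,0,0],
    [0.05,0,0,0,0,0],
    [0.05,0,0,0,0,0],
    [0.025,0,0,0,0,0],
    [0,0,0,0,0,0],
  ],
)

```text
time: 18.1
tool_pos: [0.6373, -0.0568, 0.3076]
tool_rot: [-0.001, 1.0, 0.008, -0.001]
contact_force: [-0.4, -0.3, -0.2]
gripper_width: 0.003
```

```bash
python3 -c "
from h import *
a=[manip.grab_frame(n) for n in ('scene','top')]
cv2.imwrite('pics/z6.png',np.hstack([cv2.resize(a[0][0:240,100:340],(400,400),interpolation=2),cv2.resize(a[1][130:330,200:400],(400,400),interpolation=2)]))
go([75,0,226],0)"
```

```text
t 18.2 box pos mm [7.230e+01 1.000e-01 3.088e+02] F [-0.4 -0.2  0. ] w 0.0
tool shift mm [ 2.8  0.2 82.8] turn [-0.04  0.1   0.09] q [-0.21  0.05  1.49  0.    1.61  1.35]
```

View pics/z6.png

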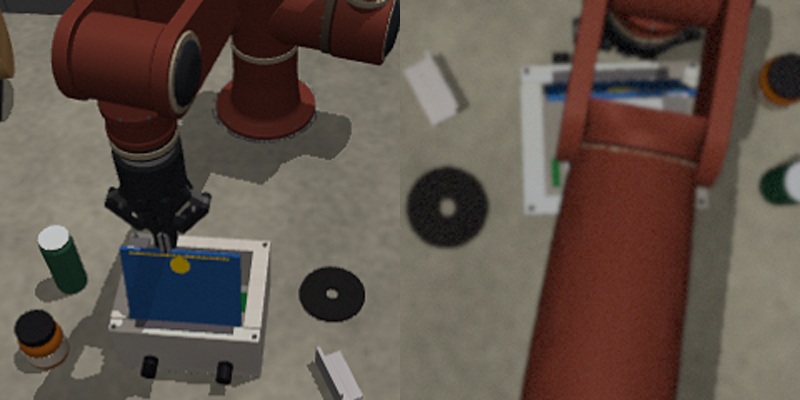

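```bash
python3 -c "
from h import *
r=124;th=np.r_[1.3:0.05:-0.1,0.04]
P=np.c_[68-r*np.cos(th)+4*np.sin(th)+11,116+r*np.sin(th)+4*np.cos(th)]
d=np.diff(P,axis=0)
for a,p,q in zip(th,P,np.r_[d,[[0,0]]]): print(round(a,2),np.round(p,1),'tool dx,dz',round(q[0],1),round(-q[1],1))
"
```

```text
1.3 [ 49.7 236.6] tool dx,dz -11.9 3.5
1.2 [ 37.8 233. ] tool dx,dz -11.5 4.7
1.1 [ 26.3 228.3] tool dx,dz -11.0 5.8
1.0 [ 15.4 222.5] tool dx,dz -10.3 6.9
0.9 [  5.1 215.6] tool dx,dz -9.6 7.9
0.8 [ -4.5 207.7] tool dx,dz -8.7 8.8
0.7 [-13.3 198.9] tool dx,dz -7.8 9.6
0.6 [-21.1 189.3] tool dx,dz -6.8 10.4
0.5 [-27.9 179. ] tool dx,dz -5.8 11.0
0.4 [-33.7 168. ] tool dx,dz -4.6 11.5
0.3 [-38.3 156.5] tool dx,dz -3.5 11.9
0.2 [-41.7 144.6] tool dx,dz -2.2 12.2
0.1 [-44.  132.4] tool dx,dz -0.8 7.4
0.04 [-44.7 125. ] tool dx,dz 0.0 -0.0
```

>>> send_rows(
  steps=[
    [0.003,0,0.03,0,0,0],
    [0,0,0.03,0,0,0],
    [0,0,0.012,0,0,0],
    [0,0,0,0,0,0],
    [0,0,0,0,0,0],
  ],
)

```text
time: 18.82
tool_pos: [0.6395, -0.0572, 0.2399]
tool_rot: [0.0, 1.0, 0.008, 0.001]
contact_force: [-0.7, 0.2, 0.8]
gripper_width: 0.001
```

```bash
python3 -c "
from h import *
go([50,0,236],0)"
```

```text
t 18.82 box pos mm [ 76.   -0.3 239.9] F [-0.7  0.2  0.8] w 0.0
tool shift mm [-26.   -0.3   3.8] turn [ 0.03 -0.16  0.07] q [-0.21  0.09  1.56  0.    1.49  1.35]
```

>>> send_rows(
  steps=[
    [-0.01,0,0.004,0,0,0],
    [-0.008,0,0,0,0,0],
    [-0.006,0,0,0,0,0],
    [0,0,0,0,0,0],
  ],
)

```text
time: 19.32
tool_pos: [0.6145, -0.0574, 0.2342]
tool_rot: [0.0, 1.0, 0.008, 0.0]
contact_force: [-0.3, -0.0, -0.2]
gripper_width: 0.004
```

>>> send_rows(
  steps=[
    [-0.006,0,0.001,0,0,0],
    [-0.006,0,0.002,0,0,0],
    [0,0,0,0,0,0],
  ],
)

```text
time: 19.7
tool_pos: [0.6026, -0.0576, 0.231]
tool_rot: [0.0, 1.0, 0.008, 0.0]
contact_force: [2.3, -0.3, 1.0]
gripper_width: -0.0
```

```bash
python3 -c "
from h import *
go([37.8,0,233],0)"
```

```text
t 19.7 box pos mm [ 3.91e+01 -2.00e-01  2.31e+02] F [ 2.3 -0.3  1. ] w -0.0
tool shift mm [-1.3 -0.2 -2. ] turn [ 0.01 -0.01  0.07] q [-0.22  0.01  1.66 -0.    1.47  1.34]
```

Contact at 2.5 N. Sweeping the hatch down along its arc.

>>> send_rows(
  steps=[
    [-0.006,0,0.001,0,0,0],
    [-0.007,0,0.002,0,0,0],
    [-0.011,0,0.006,0,0,0],
    [-0.0103,0,0.0069,0,0,0],
    [0,0,0,0,0,0],
  ],
)

```text
time: 20.32
tool_pos: [0.5671, -0.058, 0.2141]
tool_rot: [-0.0, 1.0, 0.008, -0.001]
contact_force: [-0.2, 0.5, 1.7]
gripper_width: 0.001
```

```bash
python3 -c "
from h import *
a=[manip.grab_frame(n) for n in ('scene','top')]
cv2.imwrite('pics/z7.png',np.hstack([cv2.resize(a[0][0:240,100:340],(400,400),interpolation=2),cv2.resize(a[1][130:330,200:400],(400,400),interpolation=2)]))
go([5.1,0,215.6],0)"
```

```text
t 20.43 box pos mm [ 4.80e+00 -1.00e-01  2.15e+02] F [0.6 0.9 1.8] w 0.01
tool shift mm [ 0.3 -0.1 -0.6] turn [-0.02  0.02  0.07] q [-0.23 -0.06  1.76  0.    1.45  1.32]
```

View pics/z7.png

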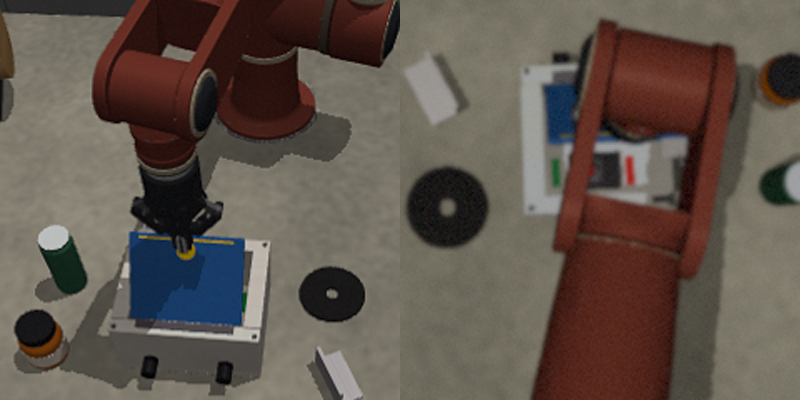

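The hatch is partway down (about 0.9 rad), with the fingertip on the disc near (185,252). I'll continue the arc.

>>> send_rows(
  steps=[
    [-0.0096,0,0.0079,0,0,0],
    [-0.0087,0,0.0088,0,0,0],
    [-0.0078,0,0.0096,0,0,0],
    [-0.0068,0,0.0104,0,0,0],
    [0,0,0,0,0,0],
  ],
)

```text
time: 21.05
tool_pos: [0.5343, -0.0586, 0.1764]
tool_rot: [-0.0, 1.0, 0.007, -0.001]
contact_force: [-0.2, 0.2, 2.0]
gripper_width: 0.001
```

>>> send_rows(
  steps=[
    [-0.0058,0,0.011,0,0,0],
    [-0.0046,0,0.0115,0,0,0],
    [-0.0035,0,0.012,0,0,0],
    [-0.001,0,0.006,0,0,0],
    [0,0,0,0,0,0],
  ],
)

```text
time: 21.68
tool_pos: [0.5203, -0.0588, 0.1369]
tool_rot: [-0.0, 1.0, 0.008, -0.001]
contact_force: [-0.8, -0.5, 2.6]
gripper_width: 0.002
```

```bash
python3 -c "
from h import *
go([-45,0,126],0)"
```

```text
t 21.68 box pos mm [-43.2  -0.2 136.9] F [-0.8 -0.5  2.6] w 0.0
tool shift mm [-1.8 -0.2 10.9] turn [-0.01  0.09  0.07] q [-0.25 -0.11  1.94 -0.    1.32  1.3 ]
```

>>> send_rows(
  steps=[
    [-0.002,0,0.005,0,0,0],
    [0,0,0.005,0,0,0],
    [0,0,0.004,0,0,0],
    [0,0,0.002,0,0,0],
    [0,0,0,0,0,0],
  ],
)

```text
time: 22.3
tool_pos: [0.5185, -0.0589, 0.1215]
tool_rot: [-0.0, 1.0, 0.008, -0.0]
contact_force: [-0.8, -0.5, 2.6]
gripper_width: 0.001
```

>>> send_rows(
  steps=[
    [0,0,0.001,0,0,0],
    [0,0,0.001,0,0,0],
    [0,0,0,0,0,0],
  ],
)

```text
time: 22.68
tool_pos: [0.5184, -0.0589, 0.1196]
tool_rot: [0.0, 1.0, 0.008, -0.0]
contact_force: [-2.1, -1.7, 3.7]
gripper_width: -0.001
```

>>> send_rows(
  steps=[
    [0,0,0.0008,0,0,0],
    [0,0,0.0008,0,0,0],
    [0,0,0,0,0,0],
  ],
)

```text
time: 23.05
tool_pos: [0.5186, -0.0588, 0.118]
tool_rot: [-0.0, 1.0, 0.008, -0.0]
contact_force: [-2.9, -1.1, 3.1]
gripper_width: 0.001
```

>>> send_rows(
  steps=[
    [0,0,0.0007,0,0,0],
    [0,0,0,0,0,0],
  ],
)

```text
time: 23.3
tool_pos: [0.5188, -0.0588, 0.1174]
tool_rot: [-0.0, 1.0, 0.008, -0.0]
contact_force: [-1.8, 0.2, 3.6]
gripper_width: 0.0
```

>>> send_rows(
  steps=[
    [0,0,0.0007,0,0,0],
    [0,0,0,0,0,0],
  ],
)

```text
time: 23.55
tool_pos: [0.5188, -0.0588, 0.1168]
tool_rot: [-0.0, 1.0, 0.008, 0.0]
contact_force: [-3.1, -1.0, 3.5]
gripper_width: -0.001
```

>>> send_rows(
  steps=[
    [0,0,0.0007,0,0,0],
    [0,0,0,0,0,0],
  ],
)

```text
time: 23.8
tool_pos: [0.5188, -0.0588, 0.1161]
tool_rot: [-0.0, 1.0, 0.008, 0.0]
contact_force: [-1.9, -0.8, 3.8]
gripper_width: -0.002
```

>>> send_rows(
  steps=[
    [0,0,0.0007,0,0,0],
    [0,0,0,0,0,0],
  ],
)

```text
time: 24.05
tool_pos: [0.5189, -0.0588, 0.1154]
tool_rot: [-0.0, 1.0, 0.008, 0.0]
contact_force: [-3.2, -0.2, 3.4]
gripper_width: -0.001
```

>>> send_rows(
  steps=[
    [0,0,0.0007,0,0,0],
    [0,0,0,0,0,0],
  ],
)

```text
time: 24.3
tool_pos: [0.5188, -0.0588, 0.1147]
tool_rot: [-0.0, 1.0, 0.008, 0.0]
contact_force: [-2.2, 0.4, 2.3]
gripper_width: -0.0
```

>>> send_rows(
  steps=[
    [0,0,0.0007,0,0,0],
    [0,0,0,0,0,0],
  ],
)

```text
time: 24.55
tool_pos: [0.5188, -0.0588, 0.114]
tool_rot: [-0.0, 1.0, 0.008, 0.0]
contact_force: [-2.7, 0.3, 3.1]
gripper_width: 0.001
```

>>> send_rows(
  steps=[
    [0,0,0.0007,0,0,0],
    [0,0,0,0,0,0],
  ],
)

```text
time: 24.8
tool_pos: [0.5189, -0.0588, 0.1133]
tool_rot: [-0.0, 1.0, 0.008, 0.0]
contact_force: [-3.4, 0.7, 3.3]
gripper_width: -0.003
```

>>> send_rows(
  steps=[
    [0,0,0.0007,0,0,0],
    [0,0,0,0,0,0],
  ],
)

```text
time: 25.05
tool_pos: [0.5189, -0.0589, 0.1127]
tool_rot: [-0.0, 1.0, 0.008, 0.0]
contact_force: [-3.6, 0.5, 3.8]
gripper_width: -0.002
```

>>> send_rows(
  steps=[
    [0,0,0.0007,0,0,0],
    [0,0,0,0,0,0],
  ],
)

```text
time: 25.3
tool_pos: [0.5189, -0.0588, 0.1119]
tool_rot: [-0.0, 1.0, 0.008, 0.0]
contact_force: [-2.6, 0.1, 3.6]
gripper_width: 0.002
```

>>> send_rows(
  steps=[
    [0,0,0.0007,0,0,0],
    [0,0,0,0,0,0],
  ],
)

```text
time: 25.55
tool_pos: [0.5189, -0.0589, 0.1112]
tool_rot: [-0.0, 1.0, 0.008, 0.0]
contact_force: [-1.8, 0.3, 4.2]
gripper_width: 0.001
```

>>> send_rows(
  steps=[
    [0,0,0.0007,0,0,0],
    [0,0,0,0,0,0],
  ],
)

```text
time: 25.8
tool_pos: [0.519, -0.0588, 0.1108]
tool_rot: [-0.0, 1.0, 0.008, 0.0]
contact_force: [-2.2, 1.1, 5.4]
gripper_width: 0.003
```

>>> send_rows(
  steps=[
    [0,0,0.0005,0,0,0],
    [0,0,0,0,0,0],
  ],
)

```text
time: 26.05
tool_pos: [0.519, -0.0588, 0.1106]
tool_rot: [-0.0, 1.0, 0.008, 0.0]
contact_force: [-3.5, 0.6, 5.8]
gripper_width: 0.001
```

>>> send_rows(
  steps=[
    [0,0,0.0005,0,0,0],
    [0,0,0,0,0,0],
  ],
)

```text
time: 26.3
tool_pos: [0.519, -0.0589, 0.1104]
tool_rot: [0.0, 1.0, 0.008, 0.0]
contact_force: [-4.2, -0.2, 9.5]
gripper_width: 0.005
```

>>> send_rows(
  steps=[
    [0,0,0.0005,0,0,0],
    [0,0,0,0,0,0],
  ],
)

```text
time: 26.55
tool_pos: [0.519, -0.0589, 0.1103]
tool_rot: [-0.0, 1.0, 0.008, 0.0]
contact_force: [-5.1, 0.9, 10.8]
gripper_width: 0.001
```

>>> send_rows(
  steps=[
    [0,0,0.0003,0,0,0],
    [0,0,0,0,0,0],
  ],
)

```text
time: 26.8
tool_pos: [0.519, -0.0589, 0.1102]
tool_rot: [0.0, 1.0, 0.008, 0.0]
contact_force: [-5.9, 1.3, 11.0]
gripper_width: -0.0
```

About 12 N against the stop. Letting go: straight up, then back, then checking.

>>> send_rows(
  steps=[
    [0,0,-0.005,0,0,0],
    [0,0,-0.015,0,0,0],
    [-0.03,0,-0.04,0,0,0],
    [-0.05,0,-0.05,0,0,0],
    [-0.05,0,-0.04,0,0,0],
    [0,0,0,0,0,0],
    [0,0,0,0,0,0],
    [0,0,0,0,0,0],
  ],
)

```text
time: 27.8
tool_pos: [0.3957, -0.0606, 0.25]
tool_rot: [-0.001, 1.0, 0.008, -0.002]
contact_force: [0.4, 0.6, -0.3]
gripper_width: 0.001
```

```bash
python3 -c "
from h import *
a=[manip.grab_frame(n) for n in ('scene','top')]
for n,i in zip(('scene','top'),a): cv2.imwrite(f'pics/{n}8.png',i)
cv2.imwrite('pics/z8.png',np.hstack([cv2.resize(a[0][80:260,100:340],(400,300),interpolation=2),cv2.resize(a[1][130:310,190:430],(400,300),interpolation=2)]))
for n,i in zip(('scene','top'),a):
    for z,f in((0,cv2.imread(f'pics/{n}0.png')),(8,i)):
        k=np.zeros(f.shape[:2],np.uint8);k[130:240,160:360]=255
        if n=='scene':k[:,270:]=0
        y=mask(f,(22,120,100),(35,255,255))&k;M=cv2.moments(big(y));c=(M['m10']/M['m00'],M['m01']/M['m00']);print(n,z,c,ray(n,[c],.12)[0])
go([0,0,0])"
```

```text
scene 0 (217.28160919540227, 155.93678160919538) [ 0.51774304 -0.0585788   0.12      ]
scene 8 (217.28160919540227, 155.93678160919538) [ 0.51774304 -0.0585788   0.12      ]
top 0 (307.07565011820327, 215.7399527186761) [ 0.51787244 -0.05825385  0.12      ]
top 8 (307.13908872901675, 215.75059952038367) [ 0.51784166 -0.05841289  0.12      ]
t 27.9 box pos mm [-1.678e+02 -2.000e-01  2.501e+02] F [0.2 0.1 0.2] w 0.01
tool shift mm [168.7   0.4 249.5] turn [-0.08  0.21  0.1 ] q [-0.34 -0.54  2.07  0.    1.61  1.22]
```

View pics/z8.png

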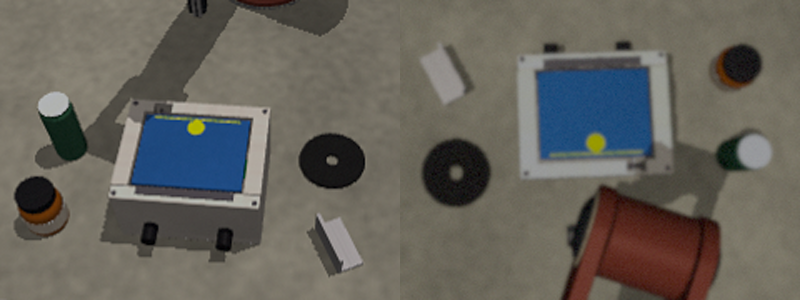

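The hatch is shut and flush, with the disc at the same pixels as at the start. The can, jar, cutting disc and angle look where they were. I'll wait one second, check again, then hand in.

>>> send_rows(
  steps=[
    [0,0,0,0,0,0],
    [0,0,0,0,0,0],
    [0,0,0,0,0,0],
    [0,0,0,0,0,0],
    [0,0,0,0,0,0],
    [0,0,0,0,0,0],
    [0,0,0,0,0,0],
    [0,0,0,0,0,0],
  ],
)

```text
time: 28.9
tool_pos: [0.3958, -0.0607, 0.252]
tool_rot: [0.0, 1.0, 0.008, 0.0]
contact_force: [-0.0, 0.1, -0.1]
gripper_width: 0.004
```

```bash
python3 -c "
from h import *
i=manip.grab_frame('scene');f=cv2.imread('pics/scene0.png')
d=cv2.absdiff(i,f)[125:245,105:325].max(2)
print('changed px',(d>40).sum())
k=np.zeros(i.shape[:2],np.uint8);k[130:240,160:270]=255
M=cv2.moments(big(mask(i,(22,120,100),(35,255,255))&k));c=(M['m10']/M['m00'],M['m01']/M['m00']);print(c)
if abs(c[1]-155.94)<.5: print('done',manip.job_done())
"
```

```text
changed px 957
(217.28160919540227, 155.93678160919538)
the job is handed in; nothing more can be done
done None
```

The power box is switched back on: the hatch was opened, the switch flipped fully over, and the hatch latched shut again. I handed the job in at about 29 s.

- **Opening:** I pushed the hatch to its stop, about 13 mm below flush, with a peak reading of 11 N. After letting go, the camera showed it fully open.
- **Switch:** I pushed the knob to the +y (green) side until it met the stop at about 9.5 N. The camera then put the knob at box y +37 mm, against about +36 expected for fully on. The arm hid the knob during the push, so I only checked it afterwards.
- **Closing:** I swung the hatch down with 2 to 4 N and pushed it to its stop, about 10 mm below flush, with a peak reading of about 12.5 N. One and two seconds after I let go, the disc was at its starting pixel position, so the hatch had latched flush.

**Last checks:** the arm was clear of everything and the wrist force was about 0. By eye, the can, jar, cutting disc and angle had not moved; I did not measure them. My before/after picture comparison showed 957 changed pixels around the box. I took these to be the arm's moved shadow but did not check each one. Forces were only read at the end of each move, so brief peaks in between were not seen.

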